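Stir the olives and screw the crock shut

TASK

Take the standing stirrer from its coaster and stir the olives round on the floor of the crock until every one of them is shifted well away from where it lay. Stand the stirrer upright back on its coaster, then swing the lid over the crock's mouth as far as it goes and screw it fully home, clockwise. Keep all the olives in the crock and do not disturb the plate, the cup or the bottle.

Things in the scene. Friction and masses are not known exactly. Their poses are not given: they have to be found in the camera images.
- crock: White round olive crock with an open top, fixed to the table: 104 mm outside, 96 mm inside diameter, 70 mm high, inner floor 6 mm above the table. Origin: centre of its underside, z up. A 14 mm steel post stands 70 mm from its axis on its -y side and carries the lid's arm.
- crock_mouth (a point): Centre of the crock's mouth, at rim height (70 mm above the table).
- lid_pivot (a point): Vertical axis of the lid arm: the post's top, 70 mm from the crock's axis and 18 mm above rim height (arm 4 mm thick).
- lid_arm (a joint): Swing of the horizontal lid arm about its pivot (rad). 0: against its stop, lid exactly over the mouth; grows counter-clockwise from above as the lid swings aside, up to 2.3. Light friction, stays where it is left.
- screw_lid (a joint): Turn of the screw lid relative to its arm (rad). 0: fully unscrewed and raised (lid clears the rim by 4 mm); grows clockwise from above to 2.2: screwed fully home, plug in the mouth and disc flush on the rim. The lid and its knob sink evenly, 10 mm over the whole turn; friction about 0.1 N m. If the hand holds the knob without turning along while the arm swings, the knob turns on the arm.
- knob (a point): Centre of the round black ribbed knob on top of the lid, on the lid's axis, 70 mm from the pivot: 48 mm across, 24 mm high (12 mm above and below this point), 4 to 14 mm of free space under it above the arm. Lid disc 104 mm across, plug 87 mm across and 6 mm deep below the disc.
- stirrer: Self-standing stirrer, 0.16 kg, 190 mm tall: steel disc foot 28 mm across (24 mm at its underside) and 20 mm high, 10 mm steel rod, dark wooden handle 20 mm across from 128 to 190 mm above the foot's underside. Origin: centre of the foot's underside, z along the rod to the handle.
- stirrer_handle (a point): Point on the stirrer's axis in the handle, 160 mm above its foot's underside.
- coaster: Round cork coaster, 90 mm across, 6 mm thick, fixed to the table; the stirrer stands on it at the start. Origin: centre of its underside.
- olive0: Green olive (hard, oily and slippery), 24 mm long, 20 mm across, 12 g, lying on the crock's floor near the wall at the start. Origin: its middle (10 mm above the crock's floor as it lies), x along its length. A foot led round close along the wall sweeps the olives before it; in a narrower round they jam and slip past.
- olive1: Green olive (hard, oily and slippery), 24 mm long, 20 mm across, 12 g, lying on the crock's floor near the wall at the start. Origin: its middle (10 mm above the crock's floor as it lies), x along its length. A foot led round close along the wall sweeps the olives before it; in a narrower round they jam and slip past.
- olive2: Green olive (hard, oily and slippery), 24 mm long, 20 mm across, 12 g, lying on the crock's floor near the wall at the start. Origin: its middle (10 mm above the crock's floor as it lies), x along its length. A foot led round close along the wall sweeps the olives before it; in a narrower round they jam and slip past.
- olive3: Green olive (hard, oily and slippery), 24 mm long, 20 mm across, 12 g, lying on the crock's floor near the wall at the start. Origin: its middle (10 mm above the crock's floor as it lies), x along its length. A foot led round close along the wall sweeps the olives before it; in a narrower round they jam and slip past.
- paper_plate: Paper plate with crusts, 210 mm across, 30 mm high; a bystander. Origin: centre of its underside.
- drink_cup: Drink cup with lid and straw, 86 mm across, 134 mm high (straw to 200 mm); a bystander. Origin: centre of its underside.
- soda_bottle: Soda bottle, 64 mm across, 190 mm high; a bystander. Origin: centre of its underside.

How it is judged:
By the outcome, as a careful person would: the job done as asked, in the order asked, and still so for the second after the job is handed in, with the robot touching nothing.
It also fails if it takes over 72 s, if anything falls off the work surface, if the arm or the gripper's body presses on something with over 40 N, if the wrist force passes 120 N, or if a joint passes its speed limit or range.

ROBOT

A 7-joint arm with a two-finger parallel gripper is mounted at the origin on the work surface. World frame = base frame: x ahead of the robot, y to its left, z up, the work surface at z = 0. Lengths are in m, angles in rad, forces in N, time in s.
With the tool pointing down it reaches from about 0.4 to 0.85 m from the base axis. Payload 4.5 kg.
Tool frame: the origin (TCP) lies between the finger pads; the fingertips stand 11 mm ahead of it and the grasp point (between the pads) lies 8 mm behind it; z points along the fingers, y is the direction in which the jaws open and shut (so a half turn about z gives the same grasp; the last joint's range is limited). The gripper opens to 88 mm and grips with 3 to 60 N. Pads are 18 mm wide; open, the fingers measure 123 mm over their backs; the gripper's body (75 mm by 187 mm) begins 45 mm behind the grasp point.
Start: joints at [1.281, 0.689, -0.195, 1.565, 0.157, 0.902, -0.215], TCP at [0.199, -0.593, 0.25] pointing down, gripper open.
Joint ranges: [-3.01, 3.01], [-0.46, 2.08], [-1.47, 1.51], [0.13, 2.56], [-1, 4.14], [0.04, 2.09], [-2.66, 2.66]. Speed limits (rad/s): [2.57, 2.57, 3.14, 3.14, 3.14, 3.14, 3.14].

INTERFACE

Orientations are given as a unit quaternion [x, y, z, w].
In Python, from plant import manip gives the robot as it stands.
- The arm moves only by the tool carry_out, never from a script. Its argument "moves" is text: rows parted by semicolons, each of 7 numbers parted by spaces: the shift along the tool's x, y, z in cm, then the turn, a rotation vector about the tool's x, y, z in rad, then the finger opening in cm, from 0 to 8.81. In form: tx ty tz rx ry rz jaw; .... A call has 1 to 10 rows; each row shifts and turns the commanded pose from where the row before left it, along the tool's axes as they then stand; what a row does not reach is not made up. A row lasts 1/12 s, in which the tool goes at most 41.7 mm and 7.16 degrees, less where a joint would pass 70% of its speed; a pose out of reach is approached as far as the arm can. A call is refused whole if a number of a shift passes 4.17 or a number of a turn 0.125, either way. A call with a gripper value outside its range is refused whole. The fingers move at their own pace and stop on an object; the grip force is fixed at half the most. Time passes only in rows, so rows that do not move let the fingers close. It gives the time, the measured TCP pose, the force and the opening at its end, in the units of the state.
- manip.read_state(): the state, without advancing time (a new reading comes with each control period).
- manip.read_camera(name): name is "side" or "top" or "wrist"; returns the picture (480x640x3 uint8, red, green, blue); there is no depth.
- manip.camera_model(name): a dict with "K" (3x3 intrinsics, pixels), "extrinsics" (4x4, takes a point from camera to world coordinates). Camera axes: x right, y down, z forward; pixel columns grow to the right and rows downward; lengths in m; the calibration is good to about 2 mm. A picture is of the moment at which its call begins: read the wrist's pose just before it. camera_model takes no time and is no camera call; for the wrist camera it gives the pose at the moment of the call.
- manip.close_job(): hands the job in, once; it reports no verdict.
The state is a dict: "time_s": time; "q": joint angles; "joint_vel": joint speeds; "joint_torque": joint torques, N m; "tcp_pos": TCP position; "tcp_rot": TCP orientation; "wrist_force": force on the tool from outside, world axes, zero at the start; "wrist_torque": the same for the moment, N m; "gripper_width": opening from 0.0 (shut) to 1.0 (fully open).
Only numpy, scipy, OpenCV 4.12 (cv2) and the standard library are available. Lean on these libraries where they do the work, as an engineer would, in place of code of your own. Each camera call takes 0.05 s, during which the arm holds its last target. There are 200 camera calls.

## Working session

There is one attempt and no reset: what is moved stays moved. The work goes in short steps, Python scripts to look and compute and a tool call to move; the robot and the scene stay as the last step left them, time stands still between calls to the robot, and variables do not carry over. Pictures are saved under pics/ and viewed, about 8 in all and at most 12, crops included, and the job is handed in when it is done.

Besides the shell and the picture viewer there is one more tool, called after ">>>" as a command line: name --argument value ..., lists and objects as JSON in quotes. carry_out: Moves the arm, as the interface text tells. Its arguments: {"type":"object","properties":{"moves":{"type":"string"}},"required":["moves"]}

```bash
ls; mkdir -p pics; cat > h.py <<'E'
import numpy as np, cv2
from plant import manip
from scipy.spatial.transform import Rotation as R
def ray(name,u,v,z,M=None):
    M=M or manip.camera_model(name); K=np.array(M["K"]);T=np.array(M["extrinsics"])
    d=T[:3,:3]@np.linalg.inv(K)@[u,v,1]; o=T[:3,3]
    return o+d*(z-o[2])/d[2]
def proj(name,p,M=None):
    M=M or manip.camera_model(name); K=np.array(M["K"]);T=np.linalg.inv(np.array(M["extrinsics"]))
    c=K@(T[:3,:3]@np.array(p)+T[:3,3]); return c[:2]/c[2]
def save(name,f):
    im=manip.read_camera(name); cv2.imwrite('pics/'+f,im[:,:,::-1]); return im
E
python3 - <<'E'
from h import *
a=save('top','top0.png');b=save('side','side0.png')
for n in('top','side'):
    M=manip.camera_model(n);print(n,np.round(M["K"],1).tolist(),np.round(M["extrinsics"],3).tolist())
s=manip.read_state();print(s)
E
```

```text
pics
top [[496.1, 0.0, 314.1], [0.0, 496.1, 236.4], [0.0, 0.0, 1.0]] [[0.007, -0.991, 0.135, 0.477], [-1.0, -0.008, -0.007, -0.005], [0.008, -0.134, -0.991, 0.999], [0.0, 0.0, 0.0, 1.0]]
side [[545.4, 0.0, 323.4], [0.0, 545.4, 236.9], [0.0, 0.0, 1.0]] [[-0.831, -0.296, 0.472, 0.05], [-0.557, 0.43, -0.711, 0.803], [0.008, -0.853, -0.522, 0.744], [0.0, 0.0, 0.0, 1.0]]
{'time_s': 0.1, 'q': array([ 1.28079555,  0.68987567, -0.19452164,  1.56625534,  0.1572937 ,
        0.90250463, -0.21509683]), 'joint_vel': array([-0.00118314, -0.00298682,  0.00151977, -0.00204299, -0.0009737 ,
       -0.00083468, -0.00010146]), 'joint_torque': array([-3.23010761e-03, -5.28499174e+01, -1.27120011e+00, -1.53836578e+01,
       -5.24451735e-02,  2.02137933e-03,  5.29913359e-05]), 'tcp_pos': array([ 0.19864073, -0.59200351,  0.24900144]), 'tcp_rot': array([ 9.86916058e-01,  1.61232790e-01, -1.91533207e-04, -8.03856947e-04]), 'wrist_force': array([-0.50725064, -0.402608  ,  0.14515839]), 'wrist_torque': array([-0.00102963, -0.02979097, -0.0141573 ]), 'gripper_width': 1.0040143498948744}
```

View pics/top0.png

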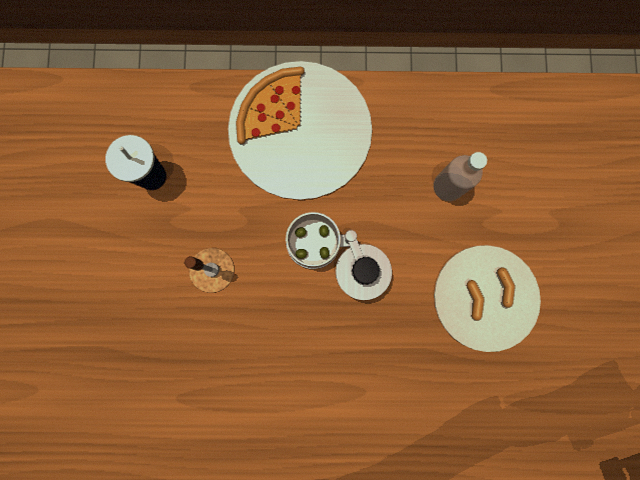

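View pics/side0.png

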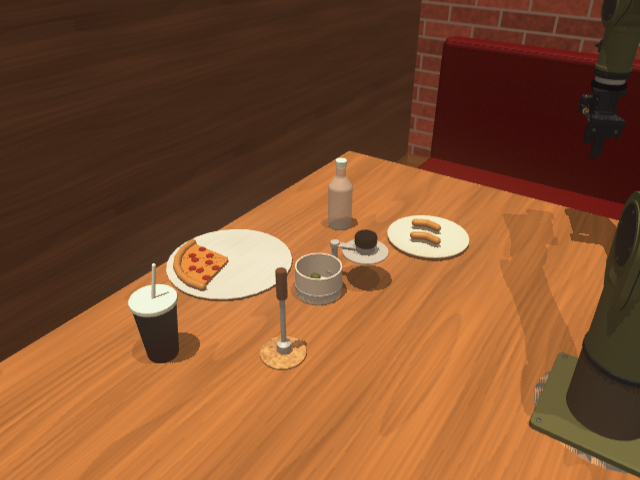

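The top view shows the crock mouth at about (314,240), lid post (351,236), knob (366,271), coaster (212,271), stirrer handle top (190,263), and olives near (301,232), (323,230), (302,254) and (325,253). The side view agrees.

```bash
python3 - <<'E'
from h import *
a=cv2.imread('pics/top0.png');hsv=cv2.cvtColor(a,cv2.COLOR_BGR2HSV)
def comps(m,x0,y0,x1,y1,mn=15):
    k=np.zeros_like(m);k[y0:y1,x0:x1]=m[y0:y1,x0:x1]
    n,l,st,c=cv2.connectedComponentsWithStats(k)
    return [(st[i,4],c[i].round(1),st[i,:4]) for i in range(1,n) if st[i,4]>=mn],k
M=manip.camera_model('top')
# crock: low-saturation
m=((hsv[...,1]<70)&(hsv[...,2]>90)).astype('uint8')*255
c,k=comps(m,275,200,400,310);
for q in c:print('white',q)
ol=cv2.inRange(hsv,(22,90,20),(45,255,200));c,_=comps(ol,288,215,342,268)
for q in c:print('olive',q,ray('top',*q[1],.016,M).round(4))
bk=cv2.inRange(hsv,(0,0,0),(180,255,60));c,_=comps(bk,340,245,395,300)
for q in c:print('knob',q,ray('top',*q[1],.088+.004+.014+.0,M).round(4), ray('top',*q[1],.12,M).round(4))
dk=cv2.inRange(hsv,(0,0,0),(180,255,95));c,_=comps(dk,175,245,240,300)
for q in c:print('dark',q)
for n,u,v,z in[('crock',314,240,.07),('post',351,236,.09),('handle top',190,263,.196),('foot',211,270,.026),('coaster',212,271,.006)]:
    print(n,ray('top',u,v,z,M).round(4))
for n,u,v,z in[('handletop',282,271,.196),('foot',284,350,.02),('coaster',283.5,352,.006),('crock',318.5,270,.07),('knobtop',366,235,.125)]:
    print('side',n,ray('side',u,v,z).round(4))
M=cv2.resize(a[195:310,170:400],None,fx=3.4,fy=3.4,interpolation=cv2.INTER_CUBIC);cv2.imwrite('pics/crop0.png',M)
E
```

```text
white (np.int32(3817), array([339.1, 256.2]), array([286, 212, 106,  88], dtype=int32))
olive (np.int32(85), array([323.6, 230.6]), array([319, 225,  10,  12], dtype=int32)) [ 0.6227 -0.0303  0.016 ]
olive (np.int32(86), array([300.2, 231.9]), array([295, 227,  11,  10], dtype=int32)) [0.6197 0.0165 0.016 ]
olive (np.int32(86), array([324. , 252.4]), array([320, 247,   9,  12], dtype=int32)) [ 0.5788 -0.0313  0.016 ]
olive (np.int32(89), array([300.8, 253.4]), array([295, 249,  12,  10], dtype=int32)) [0.5765 0.0149 0.016 ]
knob (np.int32(585), array([365.4, 270.3]), array([352, 257,  28,  28], dtype=int32)) [ 0.5377 -0.1036  0.106 ] [ 0.5368 -0.1021  0.12  ]
dark (np.int32(206), array([202.5, 266.3]), array([185, 257,  35,  20], dtype=int32))
dark (np.int32(29), array([233.7, 277.5]), array([231, 274,   7,   8], dtype=int32))
crock [ 0.5966 -0.0109  0.07  ]
post [ 0.6021 -0.0792  0.09  ]
handle top [0.5413 0.1905 0.196 ]
foot [0.5414 0.1902 0.026 ]
coaster [0.5408 0.1921 0.006 ]
side handletop [0.5412 0.1932 0.196 ]
side foot [0.5368 0.2019 0.02  ]
side coaster [0.5437 0.1952 0.006 ]
side crock [0.5917 0.0054 0.07  ]
side knobtop [ 0.537  -0.0986  0.125 ]
```

View pics/crop0.png

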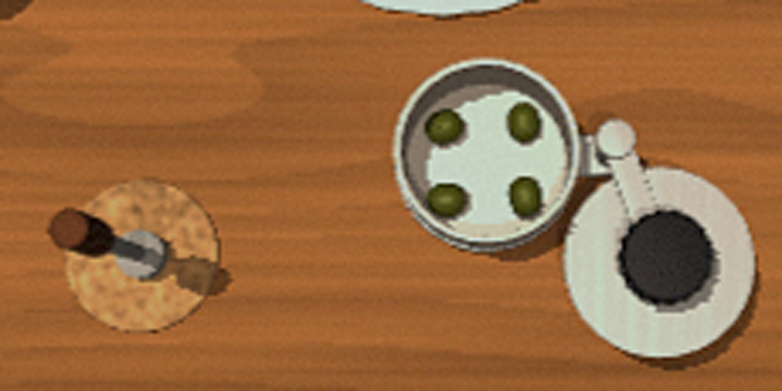

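Crock about (0.597,-0.009), stirrer about (0.541,0.191), lid swing about 1.83 rad. The distances agree with the given sizes (pivot to knob 69.6 mm, crock to post 70 mm). I'll turn the tool to yaw 90°, so tool x = world +y, tool y = world +x and tool z = down.

>>> carry_out --moves "0 0 -0.3 0 0 -0.125 8.8; 0 0 -0.3 0 0 -0.125 8.8; 0 0 -0.3 0 0 -0.125 8.8; 0 0 -0.3 0 0 -0.125 8.8; 0 0 -0.3 0 0 -0.125 8.8; 0 0 -0.3 0 0 -0.125 8.8; 0 0 -0.3 0 0 -0.125 8.8; 0 0 -0.3 0 0 -0.125 8.8; 0 0 0 0 0 -0.125 8.8; 0 0 0 0 0 -0.122 8.8"

```text
time_s: 0.93
tcp_pos: [0.1987, -0.5924, 0.2735]
tcp_rot: [0.705, 0.709, 0.0, -0.0]
wrist_force: [1.7, 0.8, -1.2]
gripper_width: 0.996
```

>>> carry_out --moves "2.5 2.8 0 0 0 0 8.8; 2.5 2.8 0 0 0 0 8.8; 2.5 2.8 0 0 0 0 8.8; 2.5 2.8 0 0 0 0 8.8; 2.5 2.8 0 0 0 0 8.8; 2.5 2.8 0 0 0 0 8.8; 2.5 2.8 0 0 0 0 8.8; 2.5 2.8 0 0 0 0 8.8; 2.5 2.8 0 0 0 0 8.8; 2.5 2.8 0 0 0 0 8.8"

```text
time_s: 1.77
tcp_pos: [0.4797, -0.3411, 0.2734]
tcp_rot: [0.707, 0.707, -0.0, -0.0]
wrist_force: [-0.0, -0.7, 0.1]
gripper_width: 0.996
```

>>> carry_out --moves "3.3 1.1 0 0 0 0 8.8; 3.3 1.1 0 0 0 0 8.8; 3.3 1.1 0 0 0 0 8.8; 3.3 1.1 0 0 0 0 8.8; 3.3 1.1 0 0 0 0 8.8; 3.3 1.1 0 0 0 0 8.8; 3.3 1.1 0 0 0 0 8.8; 3.3 1.1 0 0 0 0 8.8; 3.3 1.1 0 0 0 0 8.8; 3.3 1.1 0 0 0 0 8.8"

```text
time_s: 2.6
tcp_pos: [0.5889, -0.011, 0.2733]
tcp_rot: [0.707, 0.707, -0.0, -0.0]
wrist_force: [0.4, 0.7, -0.1]
gripper_width: 0.998
```

```bash
python3 - <<'E'
from h import *
import json
M=manip.camera_model('wrist');save('wrist','w0.png')
json.dump({k:np.array(v).tolist() for k,v in M.items() if k in('K','extrinsics')},open('w0.json','w'))
print(np.round(M['extrinsics'],3).tolist(),np.round(M['K'],0).tolist(), manip.read_state()['q'].round(2))
for p in [(.597,-.009,.07),(.603,-.079,.09),(.5375,-.1025,.12)]:print(proj('wrist',p,M).round())
E
```

```text
[[1.0, -0.001, 0.001, 0.59], [-0.0, -0.951, -0.311, 0.07], [0.001, 0.311, -0.951, 0.407], [0.0, 0.0, 0.0, 1.0]] [[389.0, 0.0, 317.0], [0.0, 389.0, 244.0], [0.0, 0.0, 1.0]] [ 0.22  0.65 -0.51  1.64  0.36  0.95 -0.41]
[325. 211.]
[331. 293.]
[254. 334.]
```

View pics/w0.png

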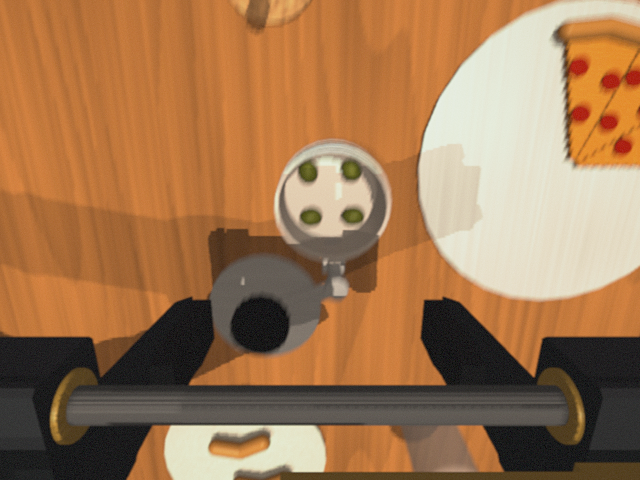

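The wrist view shows the crock rim centred near (333,206), post (337,288) and knob (260,326). Each is about 6 px (5 mm) further +x than the top camera predicted, so I'll refine at each target. Next I go over the stirrer.

>>> carry_out --moves "3.4 -0.8 0 0 0 0 8.8; 3.4 -0.8 0 0 0 0 8.8; 3.4 -0.8 0 0 0 0 8.8; 3.4 -0.8 0 0 0 0 8.8; 3.4 -0.8 0 0 0 0 8.8; 3.2 -0.6 0 0 0 0 8.8; 0 0 0 0 0 0 8.8; 0 0 0 0 0 0 8.8"

```text
time_s: 3.32
tcp_pos: [0.5419, 0.1918, 0.2735]
tcp_rot: [0.705, 0.709, 0.0, -0.0]
wrist_force: [0.0, -0.5, 0.3]
gripper_width: 1.001
```

```bash
python3 - <<'E'
from h import *
M=manip.camera_model('wrist');a=save('wrist','w1.png')[:,:,::-1].copy()
w=cv2.imread('pics/w0.png');hsv=cv2.cvtColor(w,cv2.COLOR_BGR2HSV)
import json;W0=json.load(open('w0.json'))
c=cv2.connectedComponentsWithStats(cv2.inRange(hsv[140:262,270:395],(22,90,20),(45,255,200)))
for s,q in zip(c[2][1:],c[3][1:]):
    if s[4]>20: print('olive',ray('w',q[0]+270,q[1]+140,.016,W0).round(4),s[4])
for n,u,v,z in[('rim',333,206,.07),('post',337.5,288,.092),('knob',260,325,.122)]:print(n,ray('w',u,v,z,W0).round(4))
print(manip.read_state()['tcp_pos'])
for n,p in[('top',(.541,.191,.196)),('foot',(.541,.191,.026)),('coaster',(.541,.191,.006))]:print(n,proj('w',p,M).round())
E
```

```text
olive [0.5809 0.0187 0.016 ] 281
olive [0.6239 0.0202 0.016 ] 277
olive [ 0.6268 -0.0268  0.016 ] 234
olive [ 0.5834 -0.028   0.016 ] 231
rim [ 0.6043 -0.0047  0.07  ]
post [ 0.6082 -0.0736  0.092 ]
knob [ 0.543  -0.0933  0.122 ]
[0.54260564 0.18931891 0.27333853]
top [313. 265.]
foot [315. 204.]
coaster [315. 200.]
```

View pics/w1.png

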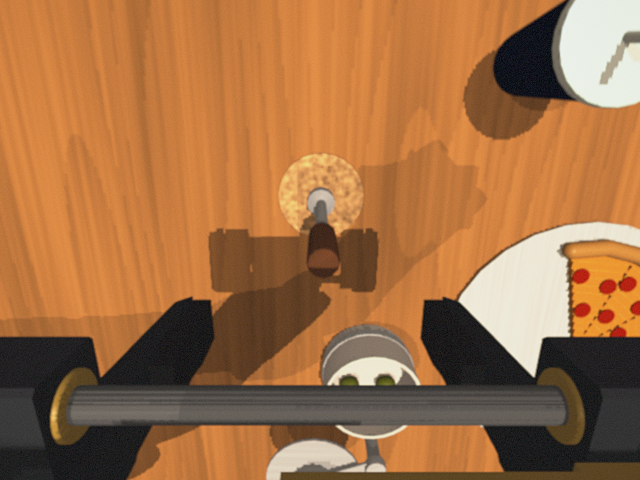

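Handle top at (323,262), foot (319,199) and coaster centre (321,196) put the stirrer near (0.545,0.192). I'll descend and grip.

>>> carry_out --moves "0.1 0.3 2 0 0 0 8.8; 0 0 2 0 0 0 8.8; 0 0 2 0 0 0 8.8; 0 0 2 0 0 0 8.8; 0 0 2 0 0 0 8.8; 0 0 1.5 0 0 0 6; 0 0 0 0 0 0 4; 0 0 0 0 0 0 3; 0 0 0 0 0 0 2.4; 0 0 0 0 0 0 1"

```text
time_s: 4.2
tcp_pos: [0.5468, 0.1902, 0.1599]
tcp_rot: [0.707, 0.707, 0.001, 0.001]
wrist_force: [-0.6, 0.5, 0.3]
gripper_width: 0.639
```

>>> carry_out --moves "0 0 0 0 0 0 1; 0 0 0 0 0 0 1; 0 0 0 0 0 0 1; 0 0 0 0 0 0 1; 0 0 0 0 0 0 1"

```text
time_s: 4.62
tcp_pos: [0.5459, 0.1905, 0.1589]
tcp_rot: [0.707, 0.707, 0.0, 0.0]
wrist_force: [-0.9, -0.2, 0.8]
gripper_width: 0.265
```

```bash
python3 - <<'E'
from h import *
s=manip.read_state();print(s['tcp_pos'],s['wrist_force'],s['gripper_width']*88)
E
```

```text
[0.54590768 0.19052055 0.15886441] [-0.92370407 -0.17977313  0.77073353] 23.29409057919469
```

>>> carry_out --moves "0 0 0 0 0 0 1; 0 0 0 0 0 0 1; 0 0 0 0 0 0 1; 0 0 0 0 0 0 1; 0 0 -0.5 0 0 0 1; 0 0 -1.5 0 0 0 1; 0 0 -2 0 0 0 1; 0 0 -2 0 0 0 1; 0 0 -2 0 0 0 1; 0 0 -2 0 0 0 1"

```text
time_s: 5.45
tcp_pos: [0.5457, 0.1902, 0.2597]
tcp_rot: [0.707, 0.707, -0.0, -0.0]
wrist_force: [0.5, 0.5, -1.2]
gripper_width: 0.22
```

>>> carry_out --moves "0 0 0 0 0 0 1; 0 0 0 0 0 0 1"

```text
time_s: 5.62
tcp_pos: [0.5464, 0.1906, 0.2594]
tcp_rot: [0.707, 0.707, 0.001, 0.0]
wrist_force: [0.1, -1.0, -2.4]
gripper_width: 0.216
```

```bash
python3 - <<'E'
from h import *
M=manip.camera_model('wrist');a=save('wrist','w2.png')[:,:,::-1].copy()
s=manip.read_state();print(s['tcp_pos'],s['wrist_force'],s['gripper_width']*88)
t=s['tcp_pos'];
for h in(.03,.038):print(proj('w',t+[0,0,h],M).round(1))
f=t-[0,0,.1589-.006-.02];print('foot top expected',proj('w',f,M).round(1),'bottom',proj('w',f-[0,0,.02],M).round(1))
g=cv2.cvtColor(a,cv2.COLOR_BGR2HSV);m=((g[...,1]<45)&(g[...,2]>70)).astype('uint8');m[:, :270]=0;m[:,370:]=0;m[300:]=0;m[:150]=0
c=cv2.connectedComponentsWithStats(m)
for st,q in zip(c[2][1:],c[3][1:]):
    if st[4]>40:print(st,q)
E
```

```text
[0.54564944 0.19009274 0.25827663] [ 0.09527987  0.00771542 -1.36047484] 19.314612466098236
[311.8 384.1]
[311.6 401.5]
foot top expected [313.8 236.5] bottom [313.9 228.9]
[ 298  211   37   75 1666] [316.65366146 242.99759904]
```

View pics/w2.png

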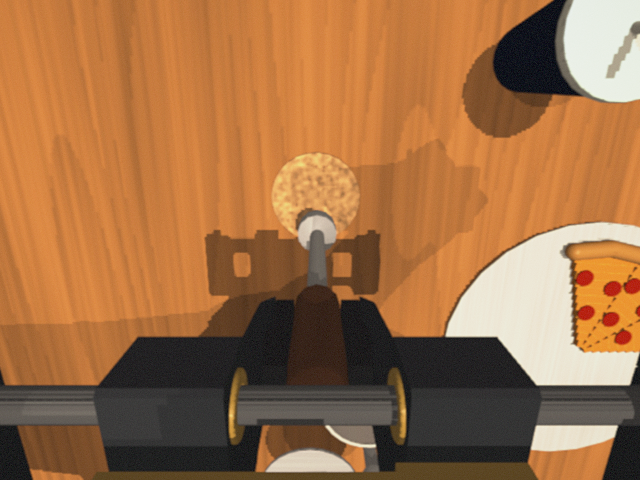

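The stirrer hangs vertical: foot at (316,231) against (314,233) expected, so the wrist camera reads about 2 mm high in x. That puts the crock centre near (0.601,-0.006). Moving over the mouth.

>>> carry_out --moves "-2.8 0.8 0 0 0 0 1; -2.8 0.8 0 0 0 0 1; -2.8 0.8 0 0 0 0 1; -2.8 0.8 0 0 0 0 1; -2.8 0.8 0 0 0 0 1; -2.8 0.8 0 0 0 0 1; -2.8 0.7 0 0 0 0 1; 0 0 0 0 0 0 1; 0 0 0 0 0 0 1; 0 0 0 0 0 0 1"

```text
time_s: 6.5
tcp_pos: [0.6, -0.0048, 0.2574]
tcp_rot: [0.707, 0.707, -0.001, -0.001]
wrist_force: [-0.4, 0.5, -1.8]
gripper_width: 0.22
```

```bash
python3 - <<'E'
from h import *
import json
M=manip.camera_model('wrist');a=save('wrist','w3.png')[:,:,::-1].copy()
s=manip.read_state();t=s['tcp_pos'];print(t)
f=t-[0,0,.153];print('foot bottom exp',proj('w',f,M).round(1),'top',proj('w',f+[0,0,.02],M).round(1))
for q in[(.601,-.006,.07)]:print('rim exp',proj('w',q,M).round(1), [proj('w',np.array(q)+d,M).round(1).tolist() for d in([.052,0,0],[-.052,0,0],[0,.052,0])])
b=save('top','t1.png')[:,:,::-1].copy()
A=cv2.resize(a[100:300,200:440],None,fx=1.6,fy=1.6);B=cv2.resize(b[195:295,260:380],None,fx=3.2,fy=3.2)
cv2.imwrite('pics/c1.png',np.hstack([A,B]))
E
```

```text
[ 0.6001034  -0.00394083  0.25783161]
foot bottom exp [315.8 227.8] top [315.7 235.3]
rim exp [317.  219.1] [[378.2, 219.1], [255.8, 219.0], [317.0, 156.6]]
```

View pics/c1.png

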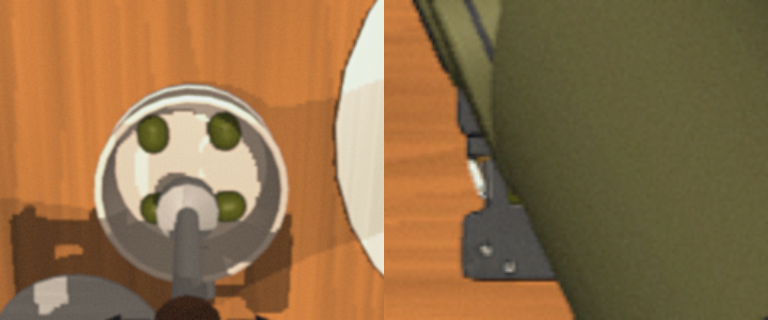

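In the wrist crop the rim spans columns 95–289, which gives centre (320,217) in full-image pixels and (0.601,-0.005) in the world. The stirrer is nearly central, so I lower it.

>>> carry_out --moves "-0.1 0.1 1.5 0 0 0 1; 0 0 1.5 0 0 0 1; 0 0 1.5 0 0 0 1; 0 0 1.5 0 0 0 1; 0 0 1.2 0 0 0 1; 0 0 1 0 0 0 1; 0 0 0.8 0 0 0 1; 0 0 0.5 0 0 0 1; 0 0 0 0 0 0 1; 0 0 0 0 0 0 1"

```text
time_s: 7.43
tcp_pos: [0.6021, -0.0064, 0.1639]
tcp_rot: [0.707, 0.707, 0.0, 0.0]
wrist_force: [-0.5, -0.1, -1.3]
gripper_width: 0.216
```

>>> carry_out --moves "0 0 0.3 0 0 0 1; 0 0.8 0 0 0 0 1; 0 0.8 0 0 0 0 1; 0 0.8 0 0 0 0 1; 0 0.6 0 0 0 0 1; 0 0 0 0 0 0 1; 0 0 0 0 0 0 1"

```text
time_s: 8.02
tcp_pos: [0.632, -0.0065, 0.1608]
tcp_rot: [0.707, 0.707, 0.0, 0.0]
wrist_force: [0.0, 0.5, -0.3]
gripper_width: 0.217
```

```bash
python3 -c "
from h import *
s=manip.read_state();print(s['tcp_pos'],s['wrist_force'],s['wrist_torque'])"
```

```text
[ 0.63195642 -0.00646442  0.16082484] [ 0.03016605  0.51503791 -0.29500146] [-0.06269644 -0.03870595  0.00472583]
```

>>> carry_out --moves "0.8 -0.11 -0.1 0 0 0 1; 0.75 -0.31 0 0 0 0 1; 0.64 -0.49 0 0 0 0 1; 0.49 -0.64 0 0 0 0 1; 0.31 -0.75 0 0 0 0 1; 0.11 -0.8 0 0 0 0 1"

```text
time_s: 8.52
tcp_pos: [0.6003, 0.025, 0.1619]
tcp_rot: [0.707, 0.708, 0.0, 0.001]
wrist_force: [1.6, -2.5, -1.5]
gripper_width: 0.216
```

>>> carry_out --moves "-0.11 -0.8 0 0 0 0 1; -0.31 -0.75 0 0 0 0 1; -0.49 -0.64 0 0 0 0 1; -0.64 -0.49 0 0 0 0 1; -0.75 -0.31 0 0 0 0 1; -0.8 -0.11 0 0 0 0 1"

```text
time_s: 9.02
tcp_pos: [0.5687, -0.0071, 0.1616]
tcp_rot: [0.707, 0.707, -0.001, -0.001]
wrist_force: [0.3, 1.5, -1.8]
gripper_width: 0.222
```

>>> carry_out --moves "-0.8 0.11 0 0 0 0 1; -0.75 0.31 0 0 0 0 1; -0.64 0.49 0 0 0 0 1; -0.49 0.64 0 0 0 0 1; -0.31 0.75 0 0 0 0 1; -0.11 0.8 0 0 0 0 1"

```text
time_s: 9.52
tcp_pos: [0.6018, -0.0385, 0.1616]
tcp_rot: [0.707, 0.707, -0.0, 0.0]
wrist_force: [0.1, 0.1, -1.6]
gripper_width: 0.217
```

```bash
python3 -c "
from h import *
s=manip.read_state();print(s['tcp_pos'],s['wrist_force'],s['wrist_torque'],s['gripper_width'])
a=save('wrist','w4.png')[:,:,::-1]
cv2.imwrite('pics/c2.png',cv2.resize(a[60:360,160:480],None,fx=1.6,fy=1.6))"
```

```text
[ 0.60177146 -0.03847665  0.16157204] [ 0.07728393  0.13506097 -1.62666703] [ 0.02792472 -0.00859384  0.00967456] 0.21673070904192646
```

View pics/c2.png

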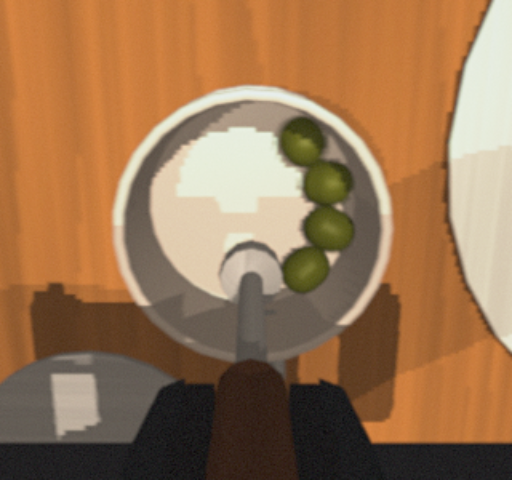

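All four olives lie in a chain before the foot along the +x side, each 85–160° from its start, and none slipped past. I'll back the foot off, lift out and go back to the coaster.

>>> carry_out --moves "0.2 -0.4 0 0 0 0 1; 0.4 -0.2 0 0 0 0 1; 0 0 -1 0 0 0 1; 0 0 -1.5 0 0 0 1; 0 0 -2 0 0 0 1; 0 0 -2 0 0 0 1; 0 0 -2 0 0 0 1; 0 0 -1.5 0 0 0 1; 0 0 0 0 0 0 1"

```text
time_s: 10.32
tcp_pos: [0.5965, -0.0305, 0.2658]
tcp_rot: [0.707, 0.707, 0.003, 0.002]
wrist_force: [0.5, 0.4, -1.0]
gripper_width: 0.217
```

>>> carry_out --moves "2.8 -0.6 0 0 0 0 1; 2.8 -0.6 0 0 0 0 1; 2.8 -0.6 0 0 0 0 1; 2.8 -0.6 0 0 0 0 1; 2.8 -0.6 0 0 0 0 1; 2.8 -0.7 0 0 0 0 1; 2.8 -0.7 0 0 0 0 1; 2.7 -0.6 0 0 0 0 1; 0 0 0 0 0 0 1; 0 0 0 0 0 0 1"

```text
time_s: 11.15
tcp_pos: [0.5433, 0.1938, 0.2614]
tcp_rot: [0.705, 0.709, -0.0, -0.001]
wrist_force: [-0.2, -1.4, -1.5]
gripper_width: 0.221
```

```bash
python3 -c "
from h import *
P=[]
for i in range(3):
  P.append(manip.read_state()['tcp_pos'])
  M=manip.camera_model('wrist')
  a=save('wrist','w5.png')[:,:,::-1].copy()
print(np.array(P))
g=cv2.cvtColor(a,cv2.COLOR_BGR2HSV);m=((g[...,1]<45)&(g[...,2]>110)).astype('uint8');m[:, :270]=0;m[:,370:]=0;m[252:]=0;m[:150]=0
c=cv2.connectedComponentsWithStats(m)
print([ (st,q) for st,q in zip(c[2][1:],c[3][1:]) if st[4]>40])
m=cv2.inRange(g,(8,60,130),(22,150,255));m[:,:240]=0;m[:,400:]=0;m[260:]=0;m[:140]=0
m=cv2.morphologyEx(m,cv2.MORPH_OPEN,np.ones((3,3)));c=cv2.connectedComponentsWithStats(m)
print([ (st,q) for st,q in zip(c[2][1:],c[3][1:]) if st[4]>200])
print(proj('w',P[-1]-[0,0,.143],M),proj('w',(.546,.1905,.006),M))
"
```

```text
[[0.54334714 0.19382265 0.26135863]
 [0.5440987  0.19160012 0.261203  ]
 [0.54463135 0.1903268  0.26116981]]
[(array([299, 214,  36,  35, 768], dtype=int32), array([315.95963542, 228.734375  ]))]
[(array([ 275,  152,   66,   79, 1850], dtype=int32), array([300.21783784, 182.52162162])), (array([311, 190,  23,  27, 214], dtype=int32), array([321.39252336, 203.39719626])), (array([331, 191,  30,  18, 244], dtype=int32), array([345.94262295, 200.29508197]))]
[315.36770749 231.93430816] [317.0436769  200.57153209]
```

>>> carry_out --moves "0 0.1 2 0 0 0 1; 0 0 2 0 0 0 1; 0 0 2 0 0 0 1; 0 0 1.5 0 0 0 1; 0 0 1 0 0 0 1; 0 0 0.7 0 0 0 1; 0 0 0.5 0 0 0 1; 0 0 0.2 0 0 0 1; 0 0 0 0 0 0 1; 0 0 0 0 0 0 1"

```text
time_s: 12.13
tcp_pos: [0.5463, 0.1917, 0.1633]
tcp_rot: [0.707, 0.707, 0.001, 0.0]
wrist_force: [-0.2, -0.3, -0.9]
gripper_width: 0.217
```

>>> carry_out --moves "0 0 0.1 0 0 0 1; 0 0 0 0 0 0 1; 0 0 0.1 0 0 0 1; 0 0 0 0 0 0 1; 0 0 0 0 0 0 1"

```text
time_s: 12.55
tcp_pos: [0.5459, 0.1915, 0.1607]
tcp_rot: [0.707, 0.707, 0.0, 0.0]
wrist_force: [0.1, 0.4, -0.4]
gripper_width: 0.217
```

```bash
python3 -c "
from h import *
for i in range(3):
  s=manip.read_state();print(s['tcp_pos'],s['tcp_rot'],s['wrist_force'],s['wrist_torque']); manip.read_camera('side')"
```

```text
[0.54587873 0.19147666 0.16074491] [7.07099288e-01 7.07114272e-01 1.28717599e-05 4.83782832e-05] [ 0.14639383  0.37482283 -0.3732    ] [-0.0087502  -0.05181777 -0.02226063]
[0.54587883 0.1915007  0.16075074] [7.07088051e-01 7.07125509e-01 2.86204311e-05 4.77272435e-05] [-0.31047615 -0.1612546  -0.33210157] [-0.02836074 -0.06534114  0.0284109 ]
[0.54591509 0.19148944 0.16074092] [7.07105731e-01 7.07107828e-01 3.99345320e-05 5.31989634e-05] [-0.43244865  0.2963886  -1.15658114] [-0.04705528 -0.12425674  0.00024219]
```

>>> carry_out --moves "0 0 0.1 0 0 0 1; 0 0 0.05 0 0 0 1; 0 0 0 0 0 0 1; 0 0 0 0 0 0 1"

```text
time_s: 13.03
tcp_pos: [0.5458, 0.1915, 0.1591]
tcp_rot: [0.707, 0.707, -0.0, 0.0]
wrist_force: [0.1, -0.3, -0.6]
gripper_width: 0.221
```

```bash
python3 -c "
from h import *
for i in range(3):
  s=manip.read_state();print(s['tcp_pos'],s['wrist_force'],s['wrist_torque']); manip.read_camera('side')"
```

```text
[0.54583337 0.19145157 0.15912809] [ 0.13474042 -0.32557784 -0.64898481] [-0.05604566 -0.10594179 -0.01364653]
[0.54584641 0.19147852 0.15916462] [ 0.47085539 -0.54287553 -1.07986022] [-0.03446494 -0.0756516  -0.02791118]
[0.54588967 0.19147296 0.15921225] [ 0.451171   -0.42033692 -1.78453548] [-0.00665279 -0.10974444  0.03474744]
```

>>> carry_out --moves "0 0 0.03 0 0 0 1; 0 0 0 0 0 0 2.1; 0 0 0 0 0 0 2.5; 0 0 0 0 0 0 3; 0 0 0 0 0 0 5; 0 0 0 0 0 0 8.8; 0 0 0 0 0 0 8.8; 0 0 -1 0 0 0 8.8; 0 0 -2 0 0 0 8.8; 0 0 -3 0 0 0 8.8"

```text
time_s: 14.02
tcp_pos: [0.5444, 0.1907, 0.2182]
tcp_rot: [0.707, 0.707, -0.002, -0.001]
wrist_force: [0.8, -0.5, -0.3]
gripper_width: 0.766
```

>>> carry_out --moves "0 0 -3 0 0 0 8.8; 0 0 -3 0 0 0 8.8; 0 0 0 0 0 0 8.8; 0 0 0 0 0 0 8.8; 0 0 0 0 0 0 8.8"

```text
time_s: 14.43
tcp_pos: [0.5455, 0.1911, 0.2789]
tcp_rot: [0.707, 0.707, -0.0, 0.0]
wrist_force: [-0.4, -0.2, -0.2]
gripper_width: 0.997
```

```bash
python3 -c "
from h import *
print(manip.read_state()['tcp_pos'],manip.read_state()['q'].round(2))
b=save('side','s2.png')
a=save('wrist','w6.png')
cv2.imwrite('pics/c3.png',np.hstack([a[140:290,220:420],b[240:390,200:400]])[:,:,::-1].repeat(2,0).repeat(2,1))"
```

```text
[0.54553755 0.19111336 0.2789263 ] [-0.12  0.62 -0.5   1.67  0.36  0.94 -0.76]
```

View pics/c3.png

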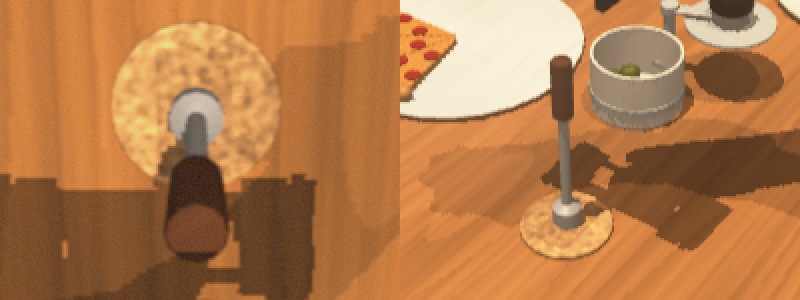

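The stirrer stands upright near the middle of its coaster, with foot and handle in line in both views. Now I move to the lid knob.

>>> carry_out --moves "-3.6 -0.1 0 0 0 0 8.8; -3.6 -0.1 0 0 0 0 8.8; -3.6 -0.1 0 0 0 0 8.8; -3.6 -0.1 0 0 0 0 8.8; -3.6 -0.1 0 0 0 0 8.8; -3.6 -0.1 0 0 0 0 8.8; -3.6 0 0 0 0 0 8.8; -3.6 0 0 0 0 0 8.8; 0 0 0 0 0 0 8.8; 0 0 0 0 0 0 8.8"

```text
time_s: 15.37
tcp_pos: [0.5389, -0.0994, 0.2775]
tcp_rot: [0.709, 0.705, -0.001, -0.001]
wrist_force: [-0.2, 0.5, 0.5]
gripper_width: 1.0
```

```bash
python3 - <<'E'
from h import *
manip.read_camera('wrist')
M=manip.camera_model('wrist');a=save('wrist','w7.png')[:,:,::-1].copy()
s=manip.read_state();print(s['tcp_pos'],s['q'].round(2))
g=cv2.cvtColor(a,cv2.COLOR_BGR2HSV)
m=cv2.inRange(g,(0,0,0),(180,255,45));m[:,:225]=0;m[:,415:]=0;m[380:]=0
c=cv2.connectedComponentsWithStats(m)
for st,q in zip(c[2][1:],c[3][1:]):
    if st[4]>300:print(st,q.round(1),ray('w',*q,.122,M).round(4))
print('exp',proj('w',(.542,-.097,.122),M).round(1))
cv2.imwrite('pics/c4.png',a[100:400,180:460])
E
```

```text
[ 0.53954219 -0.095241    0.27826326] [ 0.41  0.59 -0.53  1.75  0.37  0.9  -0.27]
[ 287  199   60   63 1966] [316.4 235.5] [ 0.5399 -0.103   0.122 ]
exp [319.1 228. ]
```

View pics/c4.png

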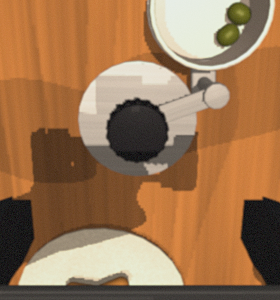

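Knob centre at (317,231), post at (396,196). The knob is near (0.538,-0.0985) and the arm bearing near 199.5°. I turn the tool so the jaw axis is tangent to the arm's arc.

>>> carry_out --moves "0 0 0 0 0 -0.125 8.8; 0 0 0 0 0 -0.125 8.8; 0 0 0 0 0 -0.125 8.8; 0 0 0 0 0 -0.125 8.8; 0 0 0 0 0 -0.125 8.8; 0 0 0 0 0 -0.125 8.8; 0 0 0 0 0 -0.125 8.8; 0 0 0 0 0 -0.125 8.8; 0 0 0 0 0 -0.125 8.8; 0 0 0 0 0 -0.125 8.8"

```text
time_s: 16.3
tcp_pos: [0.5399, -0.094, 0.2789]
tcp_rot: [0.155, 0.988, 0.0, -0.0]
wrist_force: [0.8, 0.6, -0.2]
gripper_width: 1.0
```

>>> carry_out --moves "0 0 0 0 0 -0.125 8.8; 0 0 0 0 0 -0.125 8.8; 0 0 0 0 0 -0.125 8.8; 0 0 0 0 0 -0.125 8.8; 0 0 0 0 0 -0.125 8.8; 0 0 0 0 0 -0.036 8.8; 0 0 0 0 0 0 8.8; 0 0 0 0 0 0 8.8; 0 0 0 0 0 0 8.8"

```text
time_s: 17.05
tcp_pos: [0.5399, -0.0954, 0.2789]
tcp_rot: [-0.17, 0.985, 0.0, -0.0]
wrist_force: [-0.1, 0.3, -0.8]
gripper_width: 1.002
```

```bash
python3 - <<'E'
from h import *
manip.read_camera('wrist')
s=manip.read_state();t=s['tcp_pos'];r=R.from_quat(s['tcp_rot']);print(t,s['q'].round(2),r.as_matrix().round(3).tolist())
d=np.array([.538,-.0985,.115])-t;print('tool shift cm',(r.inv().apply(d)*100).round(2))
M=manip.camera_model('wrist');save('wrist','w8.png');print('knob exp px',proj('w',(.538,-.0985,.122),M))
E
```

```text
[ 0.53990696 -0.09567422  0.27897167] [ 0.68  0.73 -1.06  1.74  0.71  1.1   1.3 ] [[-0.943, -0.334, 0.0], [-0.334, 0.943, 0.0], [-0.0, -0.0, -1.0]]
tool shift cm [ 0.27 -0.2  16.4 ]
knob exp px [314.80942806 221.70259171]
```

Check the knob in this image numerically, then descend.

>>> carry_out --moves "0.1 -0.1 2 0 0 0 8.8; 0.2 -0.1 2 0 0 0 8.8; 0 0 2 0 0 0 8.8; 0 0 2 0 0 0 8.8; 0 0 2 0 0 0 8.8; 0 0 0 0 0 0 8.8; 0 0 0 0 0 0 8.8"

```text
time_s: 17.73
tcp_pos: [0.5373, -0.0992, 0.1786]
tcp_rot: [-0.169, 0.986, 0.0, -0.001]
wrist_force: [-0.8, -0.3, 0.7]
gripper_width: 1.0
```

```bash
python3 - <<'E'
from h import *
M=manip.camera_model('wrist');a=save('wrist','w9.png')[:,:,::-1].copy()
s=manip.read_state();t=s['tcp_pos'];print(t,s['wrist_force'])
g=cv2.cvtColor(a,cv2.COLOR_BGR2HSV)
m=cv2.inRange(g,(0,0,0),(180,255,45));m[:,:225]=0;m[:,405:]=0;m[370:]=0
c=cv2.connectedComponentsWithStats(m)
for st,q in zip(c[2][1:],c[3][1:]):
    if st[4]>300:print(st,q.round(1))
print('exp at tcp',proj('w',[t[0],t[1],.128],M).round(1),proj('w',[t[0],t[1],.104],M).round(1))
cv2.imwrite('pics/c5.png',a[100:400,160:480])
E
```

```text
[ 0.53810983 -0.09902931  0.17960841] [ 0.09574055 -0.39485689  0.31659369]
[ 266  225   90   91 4861] [306.  268.7]
exp at tcp [317.3 281.6] [317.3 264.8]
```

View pics/c5.png

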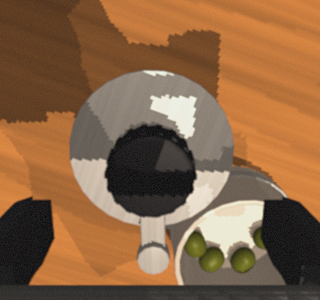

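The knob sits about 4 mm to the −y side of the jaw centre, and the arm is vertical in the image, so the yaw is right. I correct, descend and narrow the jaws loosely round the knob.

>>> carry_out --moves "0.1 -0.3 1.5 0 0 0 8.8; 0 0 1.5 0 0 0 8.8; 0 0 1.5 0 0 0 8.8; 0 0 1.2 0 0 0 8.8; 0 0 0.7 0 0 0 8.8; 0 0 0 0 0 0 7; 0 0 0 0 0 0 6; 0 0 0 0 0 0 5.5; 0 0 0 0 0 0 5.5; 0 0 0 0 0 0 5.5"

```text
time_s: 18.62
tcp_pos: [0.5382, -0.1026, 0.1156]
tcp_rot: [-0.169, 0.986, -0.0, 0.001]
wrist_force: [-0.4, -0.8, 0.1]
gripper_width: 0.642
```

>>> carry_out --moves "0 0 0 0 0 0 5.5; 0 0 0 0 0 0 5.4; 0 0 0 0 0 0 5.4; 0 0 0 0 0 0 5.4"

```text
time_s: 18.95
tcp_pos: [0.5378, -0.1026, 0.115]
tcp_rot: [-0.169, 0.986, -0.0, 0.0]
wrist_force: [0.6, -0.4, 0.3]
gripper_width: 0.611
```

>>> carry_out --moves "-0.05 0.85 0 0 0 0.122 5.4; -0.05 0.85 0 0 0 0.122 5.4; -0.05 0.85 0 0 0 0.122 5.4; -0.05 0.85 0 0 0 0.122 5.4; -0.05 0.85 0 0 0 0.122 5.4; 0 0 0 0 0 0 5.4"

```text
time_s: 19.45
tcp_pos: [0.5364, -0.0588, 0.1152]
tcp_rot: [0.135, 0.991, 0.0, 0.0]
wrist_force: [0.7, 1.5, 0.1]
gripper_width: 0.616
```

>>> carry_out --moves "-0.05 0.85 0 0 0 0.122 5.4; -0.05 0.85 0 0 0 0.122 5.4; -0.05 0.85 0 0 0 0.122 5.4; -0.05 0.85 0 0 0 0.122 5.4; -0.05 0.85 0 0 0 0.122 5.4; 0 0 0 0 0 0 5.4"

```text
time_s: 19.95
tcp_pos: [0.5597, -0.024, 0.1151]
tcp_rot: [0.425, 0.905, 0.001, 0.0]
wrist_force: [-0.9, 0.9, 0.1]
gripper_width: 0.61
```

>>> carry_out --moves "-0.05 0.85 0 0 0 0.122 5.4; -0.05 0.85 0 0 0 0.122 5.4; -0.05 0.85 0 0 0 0.122 5.4; -0.05 0.85 0 0 0 0.122 5.4; 0 0 0 0 0 0 5.4; 0 0 0 0 0 0 5.4"

```text
time_s: 20.45
tcp_pos: [0.5894, -0.011, 0.1148]
tcp_rot: [0.629, 0.777, 0.0, 0.0]
wrist_force: [0.4, -0.8, 0.1]
gripper_width: 0.615
```

```bash
python3 - <<'E'
from h import *
s=manip.read_state();print(s['tcp_pos'],s['wrist_force'],s['wrist_torque'],s['q'].round(2), s['gripper_width']*88)
E
```

```text
[ 0.58942216 -0.01104926  0.11484256] [ 0.35722418 -0.75313191  0.13708588] [-0.03773097 -0.06607931 -0.01032142] [ 0.21  0.86 -0.48  1.77  0.61  0.66 -0.41] 54.10078121409333
```

>>> carry_out --moves "0.3 0.5 0 0 0 0.12 5.4; 0.2 0.5 0 0 0 0.02 5.4; 0 0.3 0 0 0 0 5.4; 0 0.2 0 0 0 0 5.4; 0 0 0 0 0 0 5.4; 0 0 0 0 0 0 5.4"

```text
time_s: 20.95
tcp_pos: [0.6037, -0.0043, 0.1149]
tcp_rot: [0.684, 0.73, 0.0, 0.0]
wrist_force: [-0.5, -0.8, -0.0]
gripper_width: 0.616
```

```bash
python3 - <<'E'
from h import *
manip.read_camera('side')
s=manip.read_state();t=s['tcp_pos'];print(t,s['wrist_force'],s['wrist_torque'],s['q'].round(2), s['gripper_width']*88)
b=save('side','s3.png')[200:320,230:430];a=save('wrist','w10.png')[100:400,160:480]
print(proj('side',(.601,-.005,.128))-[230,200],proj('side',(.601,-.005,.104))-[230,200])
cv2.imwrite('pics/c6.png',np.hstack([cv2.resize(b,(450,270)),cv2.resize(a,(288,270))])[:,:,::-1])
E
```

```text
[ 0.60371838 -0.00442504  0.11498501] [-0.48189979 -0.02824149  0.86308404] [-0.05372474 -0.11677313  0.06506718] [ 0.18  0.87 -0.45  1.73  0.56  0.67 -0.51] 54.363867911844544
[87.71658345 43.77563332] [87.69097319 53.25703955]
```

View pics/c6.png

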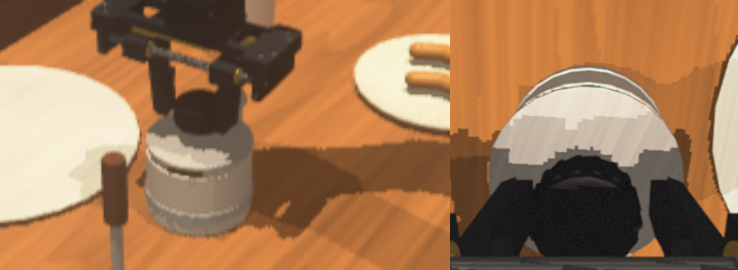

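The lid is over the mouth with the pushing pad touching the knob. I push on until the stop shows as force.

>>> carry_out --moves "0 0.15 0 0 0 0 5.4; 0 0.15 0 0 0 0 5.4; 0 0 0 0 0 0 5.4; 0 0 0 0 0 0 5.4"

```text
time_s: 21.43
tcp_pos: [0.6044, -0.0043, 0.1147]
tcp_rot: [0.684, 0.729, -0.002, -0.001]
wrist_force: [-4.7, -0.1, 3.5]
gripper_width: 0.613
```

>>> carry_out --moves "0 0.15 0 0 0 0 5.4; 0 0.15 0 0 0 0 5.4; 0 0 0 0 0 0 5.4; 0 0 0 0 0 0 5.4"

```text
time_s: 21.77
tcp_pos: [0.6047, -0.0042, 0.1143]
tcp_rot: [0.684, 0.729, -0.004, -0.003]
wrist_force: [-10.0, -0.7, 7.2]
gripper_width: 0.618
```

Stop reached: −10 N at x = 0.6045, so the knob is at about 0.601. I back off to centre, open and wind the tool counter-clockwise.

>>> carry_out --moves "0 -0.85 0 0 0 0 6.5; 0 0 0 0 0 0 8.8; 0 0 0 0 0 0 8.8; 0 0 0 0 0 0 8.8; 0 0 0 0 0 -0.125 8.8; 0 0 0 0 0 -0.125 8.8; 0 0 0 0 0 -0.125 8.8; 0 0 0 0 0 -0.125 8.8; 0 0 0 0 0 -0.125 8.8; 0 0 0 0 0 -0.125 8.8"

```text
time_s: 22.6
tcp_pos: [0.6019, -0.0043, 0.115]
tcp_rot: [0.367, 0.93, 0.0, 0.001]
wrist_force: [-0.6, -0.4, -0.1]
gripper_width: 0.997
```

>>> carry_out --moves "0 0 0 0 0 -0.125 8.8; 0 0 0 0 0 -0.125 8.8; 0 0 0 0 0 -0.125 8.8; 0 0 0 0 0 -0.125 8.8; 0 0 0 0 0 -0.125 8.8; 0 0 0 0 0 -0.125 8.8; 0 0 0 0 0 0 8.8; 0 0 0 0 0 0 8.8"

```text
time_s: 23.27
tcp_pos: [0.6014, -0.0044, 0.1148]
tcp_rot: [0.006, 1.0, 0.0, 0.0]
wrist_force: [-0.4, -0.0, -0.1]
gripper_width: 0.997
```

```bash
python3 - <<'E'
from h import *
manip.read_camera('side')
M=manip.camera_model('wrist');s=manip.read_state();t=s['tcp_pos'];r=R.from_quat(s['tcp_rot']);print(t,s['wrist_force'],s['q'].round(2),r.as_matrix()[:,:2].round(3).tolist())
d=np.array([.601,-.005,.114])-t;print('tool shift cm',(r.inv().apply(d)*100).round(2))
a=save('wrist','w11.png')[:,:,::-1];g=cv2.cvtColor(a,cv2.COLOR_BGR2GRAY)
for row in (270,285,300):
    d=(g[row]<45).astype(int);e=np.flatnonzero(np.diff(d));e=e[(e>150)&(e<490)];print(row,e)
print(proj('w',(t[0],t[1],.128),M))
E
```

```text
[ 0.60137092 -0.00429807  0.11487476] [ 0.68254422 -0.67157898 -0.51950605] [ 0.37  0.96 -0.82  1.73  0.9   0.87  0.7 ] [[-1.0, 0.012], [0.012, 1.0], [-0.0, 0.0]]
tool shift cm [ 0.04 -0.07  0.09]
270 [281 331]
285 [262 351]
300 [181 193 194 209 251 360 425 428 441 451]
[316.56064316 351.18263477]
```

The knob sits about 4 mm toward −y of the jaw centre; I shift and grip.

>>> carry_out --moves "0 -0.2 0.05 0 0 0 8; 0 -0.2 0.05 0 0 0 7; 0 0 0 0 0 0 6; 0 0 0 0 0 0 5; 0 0 0 0 0 0 4; 0 0 0 0 0 0 3.5; 0 0 0 0 0 0 3.5; 0 0 0 0 0 0 3.5; 0 0 0 0 0 0 3.5; 0 0 0 0 0 0 3.5"

```text
time_s: 24.2
tcp_pos: [0.6009, -0.0083, 0.114]
tcp_rot: [0.004, 1.0, -0.0, 0.0]
wrist_force: [-0.2, -0.4, 0.4]
gripper_width: 0.539
```

>>> carry_out --moves "0 0 0 0 0 0 3.5; 0 0 0 0 0 0 3.5; 0 0 0 0 0 0 3.5"

```text
time_s: 24.45
tcp_pos: [0.6009, -0.0083, 0.1139]
tcp_rot: [0.004, 1.0, -0.0, 0.0]
wrist_force: [-0.3, -0.3, 0.6]
gripper_width: 0.539
```

>>> carry_out --moves "0 0 0.055 0 0 0.12 3.5; 0 0 0.055 0 0 0.12 3.5; 0 0 0.055 0 0 0.12 3.5; 0 0 0.055 0 0 0.12 3.5; 0 0 0.055 0 0 0.12 3.5; 0 0 0.055 0 0 0.12 3.5; 0 0 0.055 0 0 0.12 3.5; 0 0 0.055 0 0 0.12 3.5; 0 0 0 0 0 0 3.5; 0 0 0 0 0 0 3.5"

```text
time_s: 25.28
tcp_pos: [0.6007, -0.008, 0.1096]
tcp_rot: [0.464, 0.886, -0.0, -0.0]
wrist_force: [-2.2, -0.5, 1.8]
gripper_width: 0.535
```

```bash
python3 - <<'E'
from h import *
s=manip.read_state();print(s['tcp_pos'],s['wrist_force'],s['wrist_torque'],s['q'].round(2), s['gripper_width']*88)
E
```

```text
[ 0.60068589 -0.0079818   0.10955175] [-2.16149546 -0.47458929  1.75291673] [-0.00298312 -0.05767986 -0.14788485] [ 0.26  0.91 -0.59  1.74  0.72  0.73 -0.1 ] 47.065859290191504
```

>>> carry_out --moves "0 0 0.055 0 0 0.12 3.5; 0 0 0.055 0 0 0.12 3.5; 0 0 0.055 0 0 0.12 3.5; 0 0 0.055 0 0 0.12 3.5; 0 0 0.055 0 0 0.12 3.5; 0 0 0.055 0 0 0.12 3.5; 0 0 0.055 0 0 0.12 3.5; 0 0 0.055 0 0 0.12 3.5; 0 0 0.055 0 0 0.12 3.5; 0 0 0 0 0 0 3.5"

```text
time_s: 26.12
tcp_pos: [0.6017, -0.0076, 0.1054]
tcp_rot: [0.854, 0.521, 0.001, 0.001]
wrist_force: [-1.0, -0.7, 5.1]
gripper_width: 0.536
```

>>> carry_out --moves "0 0 0.05 0 0 0.1 3.5; 0 0 0 0 0 0.05 3.5; 0 0 0 0 0 0 3.5; 0 0 0 0 0 0 3.5"

```text
time_s: 26.45
tcp_pos: [0.6021, -0.0074, 0.1052]
tcp_rot: [0.889, 0.458, 0.001, 0.0]
wrist_force: [-0.3, -0.1, 7.0]
gripper_width: 0.537
```

```bash
python3 - <<'E'
from h import *
s=manip.read_state();print(s['tcp_pos'],s['tcp_rot'],s['wrist_force'],s['wrist_torque'],s['q'].round(2), s['gripper_width']*88)
E
```

```text
[ 0.60205049 -0.00742678  0.10523593] [8.89151657e-01 4.57610415e-01 1.35728816e-03 4.43840576e-04] [-0.28433704 -0.12202984  7.01590433] [-0.09328427 -0.04287071  0.68608999] [ 0.09  0.86 -0.27  1.75  0.37  0.58 -1.03] 47.21500106216796
```

>>> carry_out --moves "0 0 0 0 0 0.06 3.5; 0 0 0 0 0 0.06 3.5; 0 0 0 0 0 0 3.5; 0 0 0 0 0 0 3.5"

```text
time_s: 26.78
tcp_pos: [0.6023, -0.0073, 0.1052]
tcp_rot: [0.915, 0.403, 0.002, 0.0]
wrist_force: [0.1, 0.5, 6.9]
gripper_width: 0.535
```

```bash
python3 - <<'E'
from h import *
s=manip.read_state();print(s['tcp_pos'],s['tcp_rot'],s['wrist_force'],s['wrist_torque'], s['gripper_width']*88)
E
```

```text
[ 0.60232616 -0.0072781   0.10519889] [9.15053590e-01 4.03328629e-01 1.69283062e-03 2.80796199e-04] [0.14644641 0.45466463 6.89171672] [-0.01345181 -0.09152812  0.52356638] 47.116545292958975
```

Torque saturates at about 0.5–0.7 N m beyond 2.2 rad, so the lid is against its end stop. I release, rise and look.

>>> carry_out --moves "0 0 -0.05 0 0 0 5.5; 0 0 0 0 0 0 7; 0 0 0 0 0 0 8.8; 0 0 0 0 0 0 8.8; 0 0 0 0 0 0 8.8; 0 0 -1 0 0 0 8.8; 0 0 -2 0 0 0 8.8; 0 0 -3 0 0 0 8.8; 0 0 -4 0 0 0 8.8; 0 0 -4 0 0 0 8.8"

```text
time_s: 27.62
tcp_pos: [0.6, -0.0083, 0.2461]
tcp_rot: [0.916, 0.401, -0.001, -0.0]
wrist_force: [0.4, 1.0, 0.0]
gripper_width: 0.997
```

>>> carry_out --moves "-4 -3 0 0 0 0 8.8; -4 -3 0 0 0 0 8.8; -4 -3 0 0 0 0 8.8; -4 -3 0 0 0 0 8.8; -4 -3 0 0 0 0 8.8; 0 0 0 0 0 0 8.8; 0 0 0 0 0 0 8.8"

```text
time_s: 28.2
tcp_pos: [0.3928, -0.0464, 0.2451]
tcp_rot: [0.916, 0.4, -0.001, 0.0]
wrist_force: [1.1, -0.4, 0.1]
gripper_width: 0.997
```

```bash
python3 - <<'E'
from h import *
print(manip.read_state()['tcp_pos'])
b=save('side','s4.png');a=save('top','t4.png')
o=cv2.imread('pics/top0.png')[:,:,::-1]
for n,(x0,y0,x1,y1) in dict(plate=(430,240,545,355),pizza=(225,55,375,200),cup=(100,130,180,195),bottle=(430,145,490,210)).items():
    print(n,np.abs(a[y0:y1,x0:x1].astype(int)-o[y0:y1,x0:x1]).mean().round(1))
A=cv2.resize(b[220:390,220:420],(470,400));B=cv2.resize(a[190:310,270:370],(320,400))
cv2.imwrite('pics/c7.png',np.hstack([A,B])[:,:,::-1])
for z in(.094,.118):print(proj('side',(.601,-.008,z)))
E
```

```text
[ 0.39277694 -0.04641433  0.24507721]
plate 7.3
pizza 7.3
cup 6.4
bottle 5.3
[318.46589295 256.51299775]
[318.49968698 247.12658093]
```

The viewer's limit is reached, so I check by numbers: knob height from two views and the bystanders' shift.

```bash
python3 - <<'E'
from h import *
def knob(n,f,box):
    a=cv2.imread('pics/'+f);g=cv2.cvtColor(a,cv2.COLOR_BGR2GRAY);x0,y0,x1,y1=box
    c=cv2.connectedComponentsWithStats((g[y0:y1,x0:x1]<50).astype('uint8'));i=1+np.argmax(c[2][1:,4])
    return c[2][i]+[x0,y0,0,0,0],c[3][i]+[x0,y0]
def tri(u,v):
    best=min(np.arange(.06,.16,.0005),key=lambda z:np.linalg.norm(ray('top',*u,z)-ray('side',*v,z)))
    return ray('top',*u,best),np.linalg.norm(ray('top',*u,best)-ray('side',*v,best))
for t,s,bt,bs in[('top0.png','side0.png',(340,245,395,300),(345,220,390,262)),('t4.png','s4.png',(285,212,342,268),(285,225,350,285))]:
    T,tc=knob('top',t,bt);S,sc=knob('side',s,bs);print(T,S,sc.round(1),tri(tc,sc))
a=cv2.imread('pics/t4.png').astype(np.float32).mean(2);o=cv2.imread('pics/top0.png').astype(np.float32).mean(2)
for n,(x0,y0,x1,y1) in dict(plate=(430,240,545,355),pizza=(225,55,375,200),cup=(100,130,180,195),bottle=(430,145,490,210),stirrer=(180,245,240,300),bare=(40,250,140,350)).items():
    p,q=a[y0:y1,x0:x1],o[y0:y1,x0:x1];w=cv2.createHanningWindow((x1-x0,y1-y0),cv2.CV_32F)
    print(n,np.round(cv2.phaseCorrelate(q.copy(),p.copy(),w),2)[:1] if 0 else cv2.phaseCorrelate(q.copy(),p.copy(),w),np.abs(p-q).mean().round(1))
# side brightness profile down the crock's middle columns
g=cv2.cvtColor(cv2.imread('pics/s4.png'),cv2.COLOR_BGR2GRAY)
print(g[262:305,300:338:9].mean(1).round().astype(int))
print([proj('side',(.601,-.008,z)).round(1).tolist() for z in(.07,)])
E
```

```text
[352 257  28  28 520] [355 236  21  13 153] [364.6 243. ] (array([ 0.53879084, -0.10522559,  0.1       ]), np.float64(0.003702600764686214))
[300 223  27  27 349] [328 253   1   3   3] [328. 254.] (array([ 0.6034672 , -0.01171659,  0.099     ]), np.float64(0.020585832332813664))
plate ((0.03571727060106866, 0.010553732806442895), 1.0282084249125587) 7.2
pizza ((0.022069839084579712, 0.004885877222378099), 0.982740486907959) 7.1
cup ((-0.02181396215866016, -0.020072053081548802), 1.015242261522346) 6.1
bottle ((0.05246220619876496, -0.08988188416553555), 0.9826920485055005) 5.1
stirrer ((-0.20802060913481668, -0.18950412152199547), 0.9551669555240208) 6.2
bare ((0.15386106714765901, 0.13161958923601702), 0.6516487794876099) 4.9
[146 141 156 164 166 165 180 204 210 210 208 191 177 177 174 154 145 142
 133 131 131 131 132 131 131 131 131 132 139 134 125 125 140 139 123 119
 116 113 116 128 134 130 133]
[[318.4, 265.7]]
```

Bystanders and stirrer have not shifted (under 0.2 px). The arm may hide the knob in the side view, so I move it aside and measure again.

>>> carry_out --moves "-2.3 3 -0.5 0 0 0 8.8; -2.3 3 -0.5 0 0 0 8.8; -2.3 3 -0.5 0 0 0 8.8; -2.3 3 -0.5 0 0 0 8.8; -2.3 3 0 0 0 0 8.8; -2.3 3 0 0 0 0 8.8; -2.3 3 0 0 0 0 8.8; -2.3 3 0 0 0 0 8.8; 0 0 0 0 0 0 8.8; 0 0 0 0 0 0 8.8"

```text
time_s: 29.13
tcp_pos: [0.4482, -0.3465, 0.2643]
tcp_rot: [0.917, 0.398, 0.001, 0.001]
wrist_force: [0.2, 1.5, 1.0]
gripper_width: 0.996
```

```bash
python3 - <<'E'
from h import *
s=manip.read_state();print(s['tcp_pos'],proj('side',s['tcp_pos']))
a=save('side','s5.png')[:,:,::-1].copy();t=save('top','t5.png')[:,:,::-1].copy()
def bb(im,x0,y0,x1,y1,th):
    g=cv2.cvtColor(im,cv2.COLOR_BGR2GRAY);c=cv2.connectedComponentsWithStats((g[y0:y1,x0:x1]<th).astype('uint8'))
    i=1+np.argmax(c[2][1:,4]);return (c[2][i]+[x0,y0,0,0,0]).tolist()
print('side knob now',bb(a,290,225,350,285,60),'before',bb(cv2.imread('pics/side0.png'),345,220,390,262,60))
print('top knob',bb(t,285,212,342,268,60))
# predicted knob bbox for knob centre height, both states
def pred(c,n):
    P=[proj(n,(c[0]+.024*np.cos(w),c[1]+.024*np.sin(w),c[2]+h)) for w in np.arange(0,6.3,.2) for h in(-.012,.012)]
    P=np.array(P);return np.r_[P.min(0),P.max(0)-P.min(0)].round(1)
for z in(.116,.106):
    print(z,'side',pred((.601,-.008,z),'side'),pred((.538,-.101,z),'side'),'top',pred((.601,-.008,z),'top'))
g=cv2.cvtColor(a,cv2.COLOR_BGR2GRAY);np.set_printoptions(linewidth=200);print(g[238:304:1,300:338:6].T)
E
```

```text
[ 0.44820642 -0.3464814   0.2642786 ] [456.38296878 148.62336091]
side knob now [307, 244, 23, 19, 361] before [355, 231, 22, 18, 335]
top knob [300, 223, 27, 28, 567]
0.116 side [307.2 237.3  22.6  21.6] [354.8 227.7  22.3  20.7] top [299.1 220.   27.   28.3]
0.106 side [307.2 241.2  22.5  21.6] [354.7 231.5  22.2  20.7] top [299.2 221.   26.7  27.9]
[[143 142 142 142 143 145 146 147 141 137 139 139 137 138 140 139 138 160 196 210 209 207 205 206 205 205 205 203 203 202 205 206 205 204 197 155 133 138 132 130 130 130 130 130 130 130 130 130 130
  130 129 130 163 149 113 111 111 122 130 129 121 115 120 134 143 144]
 [143 145 147 141 135 138 141 138 139 140 137 135 136 139 145 183 203 203 202 203 203 204 189 177 176 178 180 179 195 205 204 203 202 203 202 202 202 198 155 128 134 133 133 132 133 133 133 132 132
  132 133 132 132 132 132 163 141 108 113 112 113 113 113 123 112 112]
 [134 138 140 138 137 113  72  56  57  56  56  57  57  56  57  54  51  52  51  50  51  50  50  53  81  95  94  93  94  95 147 192 200 200 203 205 205 205 204 176 128 118 130 133 133 134 134 133 133
  133 133 
[... 437 characters left out ...]
94  93  93  95 111 178 207 206 204 203 201 200 201 169 125 119 127 128 128 128 128 128 127
  127 126 126 126 126 126 126 148 136 110 106 105 111 116 118 118 113]
 [141 140 149 164 145 122 175 203 202 202 202 184 166 127  99  93  81  91 117 129 131 129 124 119 119 120 120 124 128 177 204 205 206 205 204 202 202 202 156 139 140 122 121 122 122 120 120 121 120
  120 120 120 120 119 119 149 136 106 107 105 111 116 116 117 100 124]
 [144 189 207 204 204 191 145 109 104 100  97  95  96  95  95  96  98 130 181 204 205 205 204 205 205 206 206 208 208 205 203 201 200 200 201 157 111 108 111 114 115 115 115 115 114 115 114 114 114
  114 114 114 119 109 100 102 102 105 106 110 110  99  89 128 150 151]]
```

The knob's side-view offset from prediction is the same raised (+3.3 px) and now (+2.8 px) if it has sunk the full 10 mm. The disc edge meets the crock wall with no gap. Handing in.

```bash
python3 -c "
from plant import manip
print(manip.close_job())"
```

```text
the job is handed in; nothing more can be done
None
```

I stirred the olives, stood the stirrer back on its coaster, swung the lid to its stop and screwed it home. The job was handed in at about 29 s of the 72 s allowed.

- **Olives:** I swept the foot 270° round close along the wall. The picture after it shows all four in a chain ahead of the foot, each about 85–160° round the crock from its start. None left the crock, and I saw all four again while approaching the lid.
- **Stirrer:** The side and wrist pictures show it upright near the middle of its coaster. In the top view after the lid was closed it had shifted only about 0.3 px from its starting place.
- **Lid:** The swing ended against its stop (10 N). I then turned the knob clockwise until the torque levelled off at about 0.5–0.7 N m past 2.2 rad. The knob's height fits the full 10 mm of sinking, and the side view shows no gap between disc and rim.
- **Plate, cup and bottle:** None moved more than about 0.1 px in the top view.

**Checks that failed or disagreed:**
- The last picture was refused because the 12-picture limit was reached, so the final lid check is by image numbers only.
- The top and wrist cameras disagreed by about 5 mm; I corrected for this with close wrist views before each grasp.
- One two-view check of the knob failed because the arm was in the way. I repeated it as a side-view comparison after moving the arm aside.

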